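# Slide the phone under the UV curing lamp and start the cure

### The arm

A 6-joint arm with a two-finger parallel gripper is mounted at the origin on the work surface. World frame = base frame: x ahead of the robot, y to its left, z up, the work surface at z = 0. Lengths are in m, angles in degrees, forces in N, time in s.
With the tool pointing down it reaches from about 0.275 to 0.975 m from the base axis. Payload 8.4 kg.
Tool frame: the origin (TCP) lies midway between the tips of the shut fingers; the grasp point (between the pads) lies 19 mm behind it (ctrl.grip_point_offset is the distance from the TCP to the grasp point, in m); y points along the fingers, z is the direction in which the jaws open and shut, and the axes are right-handed (so a half turn about y gives the same grasp; the last joint's range is limited). The gripper opens to 92 mm and grips with 3 to 60 N. Pads are 20 mm wide; open, the fingers measure 128 mm over their backs; the gripper's body (75 mm by 189 mm) begins 69 mm behind the grasp point.
Start: joints at [-71.012, 20.225, 93.587, -0, 66.188, -0.138], TCP at [0.205, -0.591, 0.215] pointing down, gripper open.
Joint ranges: [-150.9, 150.9], [-52.94, 120.26], [3.33, 152.33], [-74.26, 254.26], [0, 154.13], [-172.89, 172.89]. Speed limits (degrees/s): [127.2, 127.2, 159.86, 180, 180, 180].

### API

Orientations are given as a 3x3 rotation matrix whose columns are the frame's x, y, z axes.
In Python, from plant import ctrl, camera gives the robot as it stands.
- The arm moves only by the shell command python3 -m creep 'ROWS' [OPENING] [FORCE]. ROWS is JSON, a list of rows, each an object with "travel": the shift along the world's x, y, z in mm, a list of three; "spin": the turn about the world's z in degrees. In form: [{"travel": [tx, ty, tz], "spin": spin}, ...]. A call has 1 to 5 rows; each row is the pose to reach, as a shift and turn from the pose measured when the call began; what a row does not reach only later rows make up. A row lasts 1/8 s, in which the tool goes at most 62.5 mm and 10.7 degrees, less where a joint would pass 70% of its speed; a pose out of reach is approached as far as the arm can. A call with a gripper value outside its range is refused whole. OPENING is the gripper's target within -1 to 1 (shut at 1, half-way at 0, fully open at -1), set as the call begins (- or left out, the last holds). The fingers move at their own pace and stop on an object; FORCE is the grip in N (left out, the last holds). Time passes only in rows, so rows that repeat a pose let the fingers close. It gives the time, the measured TCP pose, the force and the opening at its end, in the units of the state.
- ctrl.state(): the state, without advancing time (a new reading comes with each control period).
- camera(name): name is "scene" or "top" or "wrist"; returns a dict with "pixels" (384x512x3 uint8, red, green, blue), "z_map" (384x512 float32, m along the optical axis (not along the pixel's ray), 0 where there is no reading), "fx", "fy", "cx", "cy" (pixels), "R" (3x3) and "t" (3): a world point X has camera coordinates R X + t. Camera axes: x right, y down, z forward; pixel columns grow to the right and rows downward; lengths in m; the calibration is good to about 2 mm. A picture is of the moment at which its call begins.
- ctrl.sign_off(): hands the job in, once; it reports no verdict.
The state is a dict: "clock": time; "qpos": joint angles; "dq": joint speeds; "tau": joint torques, N m; "ee_pos": TCP position; "eef_rot": TCP orientation; "force": force on the tool from outside, world axes, zero at the start; "ft_torque": the same for the moment, N m; "opening": opening from 0.0 (shut) to 1.0 (fully open).
Only numpy, scipy, OpenCV 4.12 (cv2) and the standard library are available. Lean on these libraries where they do the work, as an engineer would, in place of code of your own. Each camera call takes 0.05 s, during which the arm holds its last target. There are 200 camera calls.

### The job

The phone's cover glass has just been glued on: push the phone flat along the mat by the edges of its frame, under the low UV curing lamp, until the whole of the glass is beneath the lamp, without tipping or lifting the phone and without touching the glass. Then press the round switch on top of the lamp right down and let go. Leave the lamp where it stands, do not press its switch before the glass is under it, and leave the other things on the bench alone.

Things in the scene. Friction and masses are not known exactly. Their poses are not given: they have to be found in the camera images.
- mat: Blue silicone repair mat, fixed on the bench, 360 mm (x) by 560 mm (y) by 3 mm thick: its top, on which phone and lamp stand, is at z = 0.003. Origin: centre of its underside.
- phone: Phone lying loose on the mat, screen up: bare aluminium frame, a box 152 mm long (own y) by 72 mm wide (own x) by 7.5 mm high, about 0.19 kg. Origin: centre of its underside, z up. It starts 186 to 226 mm from the lamp's origin, before one of the lamp's two open ends (on its +y or -y side in the world), up to 20 mm off the tunnel's centre line and turned up to 0.25 rad from it.
- glass: Black cover glass fixed on top of the phone's frame, 140 mm (own y) by 66 mm (own x) by 1 mm, centred: its edge lies 6 mm in from the frame's ends and 3 mm in from its long sides. Origin: centre of its underside, 7.5 mm above the phone's origin, same axes as the phone. The robot must not touch it.
- corner0 (a point): Corner of the glass at +x, +y of the phone (33 mm, 70 mm from its centre), at the glass's top face, 8.5 mm above the mat.
- corner1 (a point): Corner of the glass at +x, -y of the phone.
- corner2 (a point): Corner of the glass at -x, +y of the phone.
- corner3 (a point): Corner of the glass at -x, -y of the phone.
- lamp: UV curing lamp, loose on the mat, 0.8 kg: black lamp head with aluminium fins on two side skirts that form a low straight tunnel, open and alike at both ends. Own y: along the tunnel (within 0.2 rad of the world's y); origin: on the mat at the tunnel's centre. 150 mm long, 110 mm wide (x), top 38 mm above the mat. Tunnel 90 mm wide, 12 mm high: 3.5 mm headroom, 9 mm beside the phone at either side.
- switch_top (a point): Centre of the top of the lamp's round push switch, a grey cap 26 mm across standing 9 mm above the middle of the lamp's top (47 mm above the mat when released), in a flat steel ring 36 mm across and 3 mm high.
- switch (a joint): Travel of the push switch, m: 0 released, 0.005 fully down (the cap then still stands 1 mm above the steel ring). Springs back; about 1.5 N starts it and 5 N takes it fully down.
- jar: Mint green screw-top jar, 66 mm across and 50 mm high, loose, standing on the bench just past the mat's far (+x) edge. Origin: centre of its underside. Bystander.
- glue: Small black glue bottle with a white nozzle, 28 mm across and 70 mm high, loose, just past the mat's far (+x) edge. Origin: centre of its underside. Bystander.
- bitcase: Grey case of screwdriver bits, 60 by 95 mm and 26 mm high, loose, just past the mat's far (+x) edge. Origin: centre of its underside. Bystander.
- driver: Screwdriver 150 mm long lying loose on the bench at the right (-y) of the mat, along its own x, tip to +x. Origin: its middle, on the bench. Bystander.
There are look-alikes about, which are no part of the job. What is shaped like the lamp but orange or purple is not meant.

How it is judged:
By the outcome, as a careful person would: the job done as asked, in the order asked, and still so for the second after the job is handed in, with the robot touching nothing.
It also fails if it takes over 72 s, if anything falls off the work surface, if the arm or the gripper's body presses on something with over 40 N, if the wrist force passes 120 N, or if a joint passes its speed limit or range.

## Working session

There is one attempt and no reset: what is moved stays moved. The work goes in short steps, Python scripts to look and compute and a shell command to move; the robot and the scene stay as the last step left them, time stands still between calls to the robot, and variables do not carry over. Pictures are saved under pics/ and viewed, about 8 in all and at most 12, crops included, and the job is handed in when it is done.

```bash
ls; mkdir -p pics; cat > h.py <<'E'
import numpy as np, cv2
from plant import ctrl, camera
def grab(n,f):
    c=camera(n); cv2.imwrite('pics/'+f+'.png',c['pixels'][:,:,::-1]); np.savez('pics/'+f+'.npz',**c); return c
def load(f): return dict(np.load('pics/'+f+'.npz'))
def world(c,u,v,z=None):
    r=np.array([(u-c['cx'])/c['fx'],(v-c['cy'])/c['fy'],1.0]); R=c['R'];t=c['t']
    o=-R.T@t; d=R.T@r
    if z is None: return o+d*c['z_map'][int(round(v)),int(round(u))]
    return o+d*(z-o[2])/d[2]
def proj(c,X):
    p=c['R']@np.array(X)+c['t']; return c['fx']*p[0]/p[2]+c['cx'],c['fy']*p[1]/p[2]+c['cy']
def crop(f,u0,v0,u1,v1,k,out):
    im=cv2.imread('pics/'+f+'.png')[v0:v1,u0:u1]; cv2.imwrite('pics/'+out+'.png',cv2.resize(im,None,fx=k,fy=k,interpolation=cv2.INTER_CUBIC))
E
python3 - <<'E'
from h import *
c=grab('top','top0'); d=grab('scene','scene0')
a=cv2.imread('pics/top0.png');print(c['R'],c['t'],c['fx'],ctrl.state())
E
```

```text
pics
[[-1.74162437e-03 -9.99874530e-01  1.57445825e-02]
 [-9.91058288e-01 -3.74781446e-04 -1.33429114e-01]
 [ 1.33418273e-01 -1.58361824e-02 -9.90933287e-01]] [-0.01499204  0.52921364  1.6488534 ] 495.0852356880453 {'clock': 0.1, 'qpos': array([-7.10132334e+01,  2.02578478e+01,  9.36225058e+01, -1.61329864e-03,
        6.61886804e+01, -1.37985740e-01]), 'dq': array([ 0.11631259, -0.05794614, -0.02425072,  0.04193599, -0.06906717,
       -0.0074277 ]), 'tau': array([ 2.65471353e-03, -5.94903803e+01, -3.34931016e+01,  7.01636123e-02,
        1.85372983e-02, -4.86394686e-05]), 'ee_pos': array([ 0.20461366, -0.59010542,  0.21396333]), 'eef_rot': array([[-9.44803728e-01, -4.16363508e-04,  3.27636600e-01],
       [-3.27636864e-01,  1.13093709e-03, -9.44803052e-01],
       [ 2.28451303e-05, -9.99999274e-01, -1.20492961e-03]]), 'force': array([ 0.83054861,  0.07346231, -0.10059817]), 'ft_torque': array([-0.02886187, -0.05146618, -0.00840177]), 'opening': 1.001491486876674}
```

View pics/top0.png

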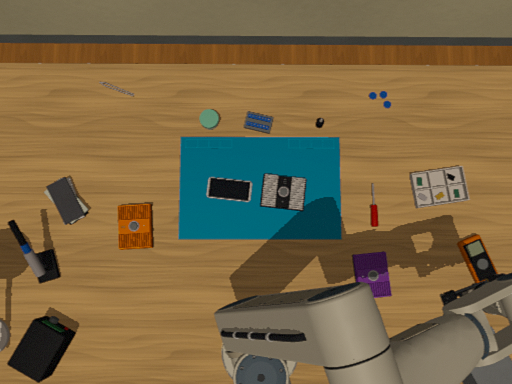

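View pics/scene0.png

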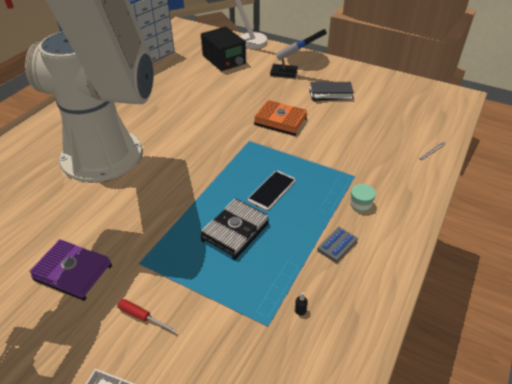

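The top view shows three lamp-shaped things: black with silver fins on the mat (284,191), orange (135,226) and purple (372,274). The black one on the mat fits the description. The phone is at (229,189), on the lamp's +y side. I'll confirm this in an enlarged crop.

```bash
python3 - <<'E'
from h import *
crop('top0',195,160,320,225,6,'crop0')
E
```

```text
(no output)
```

View pics/crop0.png

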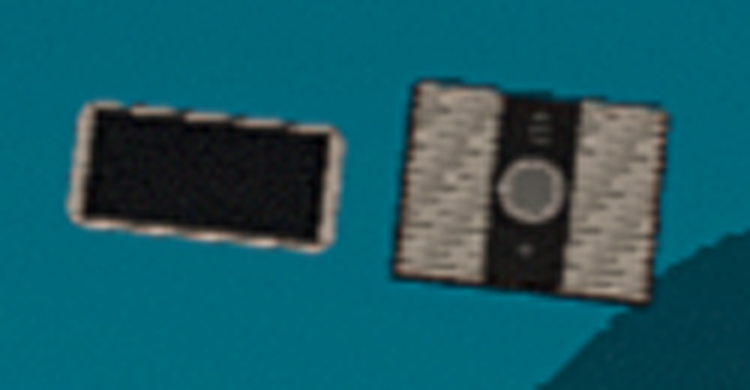

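The crop shows the phone frame (corners at about (88,103), (340,128), (330,250), (72,220)) and the black lamp with aluminium fins ((417,82), (667,106), (650,302), (395,275)), its grey switch at (532,190).

```bash
python3 - <<'E'
from h import *
c=load('top0'); print('cam',-c['R'].T@c['t'])
f=lambda p,z:world(c,195+(p[0]+.5)/6-.5,160+(p[1]+.5)/6-.5,z)
for n,P,z in (('phone',[(88,103),(340,128),(330,250),(72,220)],.0105),('lamp',[(417,82),(667,106),(650,302),(395,275)],.041),('sw',[(532,190)],.05)):
    W=np.array([f(p,z) for p in P]); print(n,W.round(4).tolist(),'mean',W.mean(0).round(4))
    if len(P)>1:
        a=(W[0]+W[3]-W[1]-W[2])/2; b=(W[0]+W[1]-W[2]-W[3])/2
        print('len',np.hypot(*a[:2]),'wid',np.hypot(*b[:2]),'ang y axis',np.degrees(np.arctan2(-a[0],a[1])),np.degrees(np.arctan2(b[1],b[0])))
for p in [(532,190),(460,120),(200,170)]: print(world(c,195+p[0]/6,160+p[1]/6))
# segmentation
m=(np.abs(c['z_map'])>0)
hsv=cv2.cvtColor(c['pixels'],cv2.COLOR_RGB2HSV); s=((hsv[...,1]<110)).astype(np.uint8)
for (u0,u1,z) in ((203,256,.0105),(258,309,.041)):
    k=np.zeros_like(s);k[170:214,u0:u1]=s[170:214,u0:u1]
    ct=max(cv2.findContours(k,0,2)[0],key=cv2.contourArea)
    W=np.array([world(c,*p[0],z)[:2] for p in ct],np.float32)*1000
    print(cv2.minAreaRect(W))
# mat corners check
for p in [(180,138),(340,138),(340,239),(179,240)]: print(world(c,*p,.003).round(3))
E
```

```text
cam [0.30446828 0.01131972 1.70475227]
phone [[0.5873, 0.1731, 0.0105], [0.5728, 0.0278, 0.0105], [0.5019, 0.0334, 0.0105], [0.5193, 0.1814, 0.0105]] mean [0.5453 0.1039 0.0105]
len 0.14758685353807405 wid 0.0698127707042817 ang y axis -6.186596720834083 -5.7165931623573885
lamp [[0.5945, -0.0162, 0.041], [0.5808, -0.1583, 0.041], [0.4689, -0.1473, 0.041], [0.4842, -0.0036, 0.041]] mean [ 0.5321 -0.0814  0.041 ]
len 0.14357970757405705 wid 0.11168840802713419 ang y axis -5.793979929848111 -6.075130026652166
sw [[0.5313, -0.0807, 0.05]] mean [ 0.5313 -0.0807  0.05  ]
[ 0.52968272 -0.08199756  0.05167092]
[ 0.57268215 -0.04230625  0.03173058]
[0.54680819 0.10681896 0.01066854]
((545.0020141601562, 104.50653839111328), (154.96424865722656, 73.87416076660156), 83.62287902832031)
((531.701904296875, -80.89768981933594), (146.23834228515625, 113.30231475830078), 83.38088989257812)
[0.726 0.278 0.003]
[ 0.728 -0.285  0.003]
[ 0.372 -0.277  0.003]
[0.37  0.274 0.003]
```

Phone centre is about (0.545, 0.104) and the lamp (0.5315, -0.081). Both have their y axes at about -6.2°, and the phone sits about 6 mm to the -x side of the tunnel line. I'll move to behind the phone's +y end with the jaws along the phone's x.

```bash

python3 -m creep '[{"travel":[24,55,0],"spin":10},{"travel":[48,110,0],"spin":20},{"travel":[72,165,0],"spin":30},{"travel":[96,220,0],"spin":40},{"travel":[120,275,0],"spin":50}]' 0.48
python3 -m creep '[{"travel":[24,55,0],"spin":5},{"travel":[48,110,0],"spin":10},{"travel":[72,165,0],"spin":12},{"travel":[96,220,0],"spin":14},{"travel":[120,275,0],"spin":15}]'
python3 -m creep '[{"travel":[24,55,0],"spin":0},{"travel":[48,110,0],"spin":0},{"travel":[72,165,0],"spin":0},{"travel":[96,210,0],"spin":0},{"travel":[105,230,0],"spin":0}]'
```

```text
clock: 0.72
ee_pos: [0.3249, -0.3133, 0.2138]
eef_rot: [[-0.351, -0.001, 0.936], [-0.936, 0.0, -0.351], [-0.0, -1.0, -0.001]]
force: [1.1, -0.4, 0.7]
opening: 0.477
clock: 1.35
ee_pos: [0.4453, -0.0363, 0.2139]
eef_rot: [[-0.096, -0.001, 0.995], [-0.995, 0.0, -0.096], [0.0, -1.0, -0.001]]
force: [1.7, -1.5, 0.9]
opening: 0.265
clock: 1.98
ee_pos: [0.5509, 0.1958, 0.2134]
eef_rot: [[-0.094, -0.001, 0.996], [-0.996, 0.0, -0.094], [0.0, -1.0, -0.001]]
force: [0.1, 0.2, 0.1]
opening: 0.265
```

```bash

python3 -m creep '[{"travel":[5,12,-40],"spin":-0.8},{"travel":[5,12,-80],"spin":-0.8},{"travel":[5,12,-80],"spin":-0.8}]'
python3 - <<'E'
from h import *
c=grab('wrist','w1'); print('cam',-c['R'].T@c['t'],c['R'][2],c['fx'],ctrl.state()['ee_pos'])
E
```

```text
clock: 2.35
ee_pos: [0.5532, 0.2063, 0.1306]
eef_rot: [[-0.108, -0.007, 0.994], [-0.994, -0.002, -0.108], [0.003, -1.0, -0.007]]
force: [0.1, -0.3, 0.1]
opening: 0.26
cam [0.56313538 0.28772418 0.29949702] [-0.03906346 -0.28753313 -0.95697374] 270.93512607333327 [0.55479859 0.20679992 0.13275371]
```

View pics/w1.png

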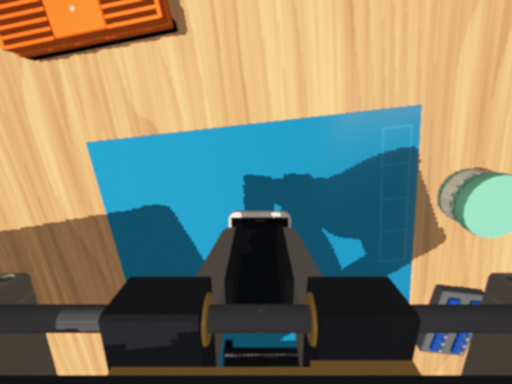

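The wrist view shows the phone's +y frame end as a light bar from about (231,214) to (290,213), with the fingers in front of it. I'll measure that bar.

```bash
python3 - <<'E'
from h import *
c=load('w1')
for p in [(230,213),(260,212),(290,212),(231,223),(260,218)]: print(p,world(c,*p,.0105).round(4),world(c,*p).round(4))
print(proj(c,[.553,.1795,.0105]),proj(c,ctrl.state()['ee_pos']))
crop('w1',210,195,320,260,7,'cw1')
E
```

```text
(230, 213) [0.5167 0.1852 0.0105] [0.5153 0.1822 0.002 ]
(260, 212) [0.5507 0.1828 0.0105] [0.5506 0.1822 0.0088]
(290, 212) [0.5845 0.1792 0.0105] [0.5851 0.1758 0.0015]
(231, 223) [0.5161 0.173  0.0105] [0.5161 0.1729 0.0104]
(260, 218) [0.5499 0.1755 0.0105] [0.5499 0.1752 0.0095]
(np.float64(262.33466347762925), np.float64(214.5016242607959)) (np.float64(261.56234635833874), np.float64(240.3670735559714))
```

View pics/cw1.png

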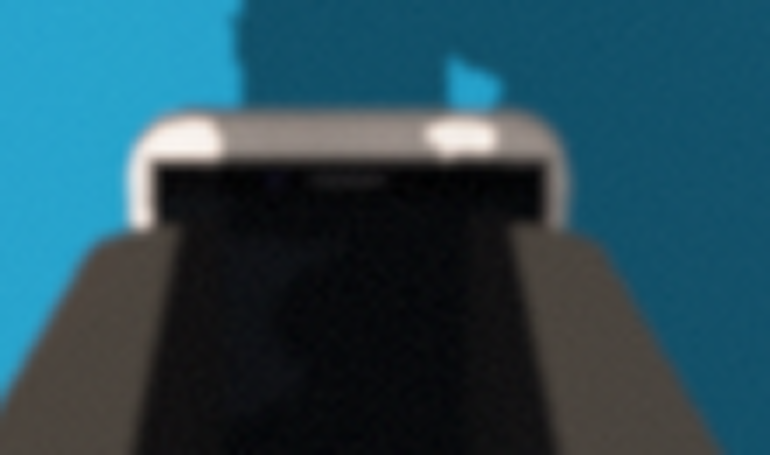

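```bash

python3 -m creep '[{"travel":[0,0,-50],"spin":0},{"travel":[0,0,-95],"spin":0},{"travel":[0,0,-115],"spin":0},{"travel":[0,0,-118],"spin":0},{"travel":[0,0,-118],"spin":0}]'
python3 -m creep '[{"travel":[0,0,-4],"spin":0},{"travel":[0,0,-7],"spin":0},{"travel":[0,0,-7],"spin":0}]'
```

```text
clock: 3.02
ee_pos: [0.556, 0.2071, 0.0164]
eef_rot: [[-0.109, -0.002, 0.994], [-0.994, -0.0, -0.109], [0.001, -1.0, -0.002]]
force: [0.2, 0.0, 0.0]
opening: 0.261
clock: 3.4
ee_pos: [0.556, 0.2072, 0.0095]
eef_rot: [[-0.109, -0.002, 0.994], [-0.994, -0.0, -0.109], [0.001, -1.0, -0.002]]
force: [0.5, 0.6, -0.3]
opening: 0.262
```

```bash

python3 -m creep '[{"travel":[0,0,-3.5],"spin":0},{"travel":[-0.5,-5,-3.5],"spin":0},{"travel":[-1,-9,-3.5],"spin":0},{"travel":[-1.4,-13,-3.5],"spin":0},{"travel":[-1.7,-16,-3.5],"spin":0}]'
python3 -m creep '[{"travel":[0.6,-5,0],"spin":0},{"travel":[1.2,-10,0],"spin":0},{"travel":[1.8,-15,0],"spin":0},{"travel":[2.4,-20,0],"spin":0},{"travel":[2.4,-20,0],"spin":0}]'
python3 - <<'E'
from h import *
c=grab('top','top1');crop('top1',195,160,320,225,6,'crop1')
E
```

```text
clock: 4.03
ee_pos: [0.5544, 0.1909, 0.0061]
eef_rot: [[-0.109, -0.002, 0.994], [-0.994, -0.0, -0.109], [0.0, -1.0, -0.002]]
force: [0.3, 0.5, 0.2]
opening: 0.26
clock: 4.65
ee_pos: [0.5568, 0.1704, 0.0061]
eef_rot: [[-0.109, -0.002, 0.994], [-0.994, -0.0, -0.109], [0.001, -1.0, -0.002]]
force: [0.3, 1.3, 0.2]
opening: 0.264
```

View pics/crop1.png

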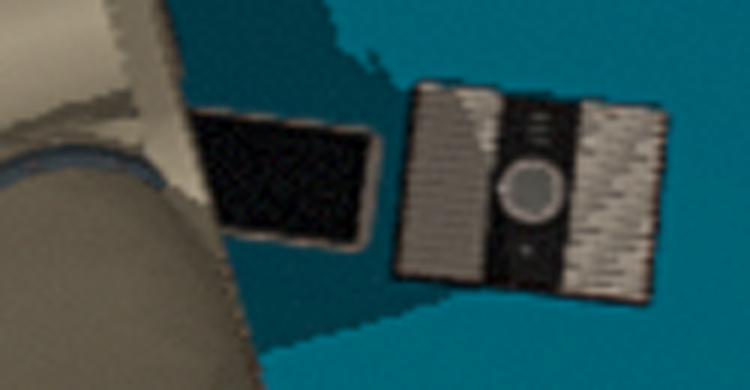

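The phone moved and its near end is now at (380,132)–(366,250), still outside the lamp, which hasn't moved. Next is the lateral offset.

```bash
python3 - <<'E'
from h import *
c=load('top1'); f=lambda p,z:world(c,195+(p[0]+.5)/6-.5,160+(p[1]+.5)/6-.5,z)[:2]
a=np.radians(-6.2); ax=np.array([np.cos(a),np.sin(a)]); ay=np.array([-ax[1],ax[0]]); L=np.array([.5315,-.081])
for n,P in (('before',[(340,128),(330,250)]),('now',[(380,132),(366,250)]),('sides',[(215,108),(350,123),(235,236),(350,248)])):
    for p in P: w=f(p,.0105)-L; print(n,(w@ax*1000).round(1),(w@ay*1000).round(1))
w=ctrl.state()['ee_pos'][:2]-L; print('tcp',w@ax*1000,w@ay*1000)
E
```

```text
before 29.3 112.6
before -41.7 110.5
now 29.5 89.4
now -39.5 90.0
sides 33.1 185.6
sides 32.9 107.2
sides -39.6 165.6
sides -39.4 99.2
tcp -2.004522363772741 252.84029069401703
```

```bash

python3 -m creep '[{"travel":[-0.1,-8,0],"spin":0},{"travel":[-0.2,-16,0],"spin":0},{"travel":[-0.4,-24,0],"spin":0},{"travel":[-0.6,-32,0],"spin":0},{"travel":[-0.8,-40,0],"spin":0}]'
python3 -m creep '[{"travel":[-0.9,-8,0],"spin":0},{"travel":[-1.7,-16,0],"spin":0},{"travel":[-2.6,-24,0],"spin":0},{"travel":[-3.4,-32,0],"spin":0},{"travel":[-4.3,-40,0],"spin":0}]'
python3 - <<'E'
from h import *
c=grab('top','top2');d=grab('scene','scene2')
a=np.radians(-6.2); ax=np.array([np.cos(a),np.sin(a)]); ay=np.array([-ax[1],ax[0]]); L=np.array([.5315,-.081])
w=ctrl.state()['ee_pos'][:2]-L; print('tcp',w@ax*1000,w@ay*1000)
a=cv2.imread('pics/top2.png')[160:225,195:320];b=cv2.imread('pics/scene2.png')[150:300,170:320]
a=cv2.resize(a,None,fx=5,fy=5,interpolation=2);b=cv2.resize(b,(260,260))
o=np.zeros((590,630,3),np.uint8);o[:325,:625]=a;o[328:588,:260]=b;cv2.imwrite('pics/m2.png',o)
E
```

```text
clock: 5.32
ee_pos: [0.556, 0.1299, 0.0061]
eef_rot: [[-0.109, -0.002, 0.994], [-0.994, -0.0, -0.109], [0.001, -1.0, -0.002]]
force: [-0.2, 2.6, 0.4]
opening: 0.265
clock: 5.95
ee_pos: [0.5516, 0.0895, 0.0061]
eef_rot: [[-0.109, -0.002, 0.994], [-0.994, -0.0, -0.109], [0.001, -1.0, -0.002]]
force: [0.4, 1.5, 0.5]
opening: 0.261
tcp 1.3999646503502943 171.20165154856068
```

View pics/m2.png

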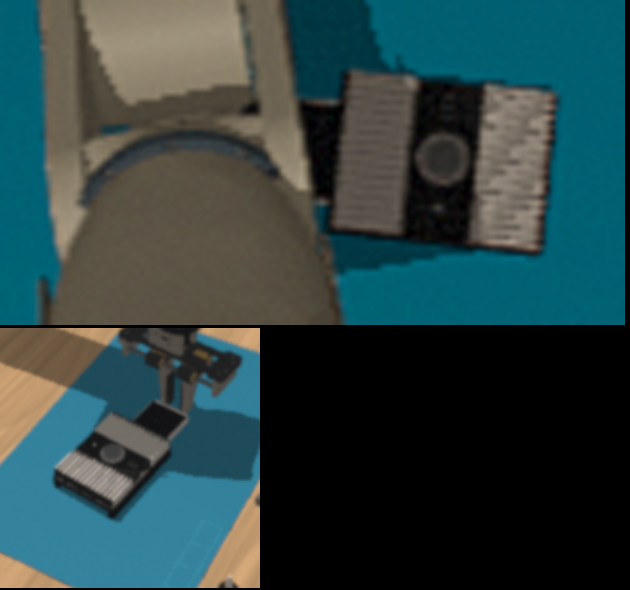

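The phone is going into the tunnel centrally (edges at (325,102) and (325,203) in the 5x crop), the lamp is still in place and forces are small. Continuing straight.

```bash

python3 - <<'E'
from h import *
c=load('top2')
a=np.radians(-6.2); ax=np.array([np.cos(a),np.sin(a)]); L=np.array([.5315,-.081])
print([((world(c,260,v,.0105)[:2]-L)@ax*1000).round(1) for v in (180.2,200.4)])
E
python3 -m creep '[{"travel":[-0.9,-8,0],"spin":0},{"travel":[-1.7,-16,0],"spin":0},{"travel":[-2.6,-24,0],"spin":0},{"travel":[-3.4,-32,0],"spin":0},{"travel":[-4.3,-40,0],"spin":0}]'
python3 -m creep '[{"travel":[-0.7,-7,0],"spin":0},{"travel":[-1.4,-13,0],"spin":0},{"travel":[-2.1,-19,0],"spin":0},{"travel":[-2.7,-25,0],"spin":0},{"travel":[-3.0,-28,0],"spin":0}]'
python3 - <<'E'
from h import *
d=grab('scene','scene3');c=grab('top','top3'); w=grab('wrist','w3')
a=np.radians(-6.2); ax=np.array([np.cos(a),np.sin(a)]); ay=np.array([-ax[1],ax[0]]); L=np.array([.5315,-.081])
p=ctrl.state()['ee_pos'][:2]-L; print('tcp',p@ax*1000,p@ay*1000)
b=cv2.imread('pics/scene3.png')[170:280,180:290];w=cv2.imread('pics/w3.png')[150:384,120:400]
o=np.zeros((480,800,3),np.uint8);o[:400,:400]=cv2.resize(b,(400,400),interpolation=2);o[:334,400:800]=cv2.resize(w,(400,334));cv2.imwrite('pics/m3.png',o)
E
```

```text
[np.float64(35.1), np.float64(-34.9)]
clock: 6.68
ee_pos: [0.547, 0.0485, 0.0061]
eef_rot: [[-0.11, -0.002, 0.994], [-0.994, -0.001, -0.11], [0.001, -1.0, -0.002]]
force: [0.2, 2.3, 1.0]
opening: 0.257
clock: 7.3
ee_pos: [0.544, 0.0201, 0.0061]
eef_rot: [[-0.11, -0.002, 0.994], [-0.994, -0.001, -0.11], [0.001, -1.0, -0.002]]
force: [0.1, 2.1, 0.7]
opening: 0.262
tcp 1.414916759875101 101.98567637290508
```

View pics/m3.png

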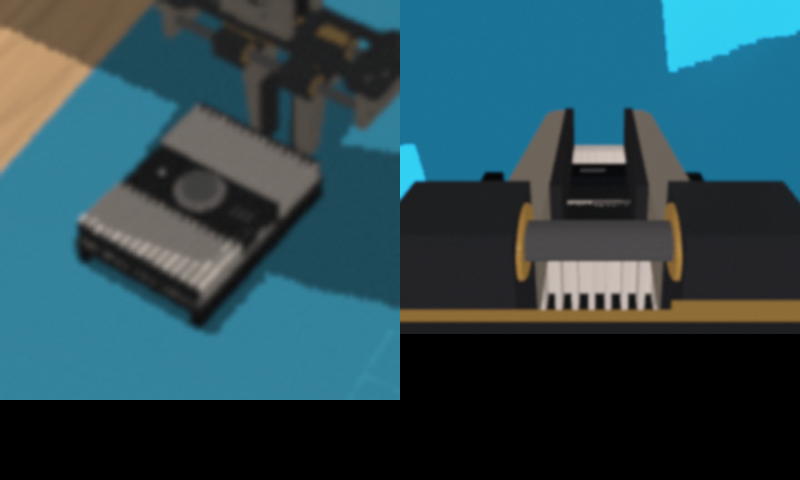

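The phone's frame end and about 10 mm of glass still show between the fingers, before the lamp's fins (wrist panel (600,155)). I'll read the depth map along that column.

```bash
python3 - <<'E'
from h import *
c=load('w3');a=np.radians(-6.2); ax=np.array([np.cos(a),np.sin(a)]); ay=np.array([-ax[1],ax[0]]); L=np.array([.5315,-.081])
for v in range(244,306,2):
    X=world(c,258,v); p=X[:2]-L; print(v,(p@ax*1000).round(1),(p@ay*1000).round(1),(X[2]*1000).round(1),c['pixels'][v,258])
E
```

```text
244 0.5 96.6 1.8 [ 25 114 149]
246 0.5 94.9 1.4 [ 25 113 149]
248 0.5 94.2 3.1 [ 26 115 150]
250 0.5 92.1 2.2 [ 46 119 149]
252 0.5 91.5 4.0 [147 152 153]
254 0.5 92.1 7.9 [178 167 161]
256 0.5 91.2 9.1 [197 186 179]
258 0.5 90.0 9.7 [203 191 184]
260 0.5 88.2 9.2 [203 191 185]
262 0.5 87.2 10.2 [204 192 185]
264 0.5 85.9 10.6 [130 120 115]
266 0.5 84.8 11.3 [16 16 18]
268 0.5 83.1 11.0 [46 45 47]
270 0.5 81.2 10.5 [39 38 39]
272 0.5 79.7 10.6 [ 9  9 11]
274 0.5 78.2 10.7 [14 16 19]
276 0.5 76.1 10.0 [13 16 19]
278 0.4 74.7 10.3 [12 15 18]
280 0.5 75.7 14.1 [16 17 19]
282 0.5 76.5 17.7 [19 19 21]
284 0.5 77.1 20.8 [19 19 20]
286 0.5 76.7 22.4 [20 21 22]
288 0.5 74.8 21.8 [23 23 25]
290 0.5 74.9 24.2 [70 67 66]
292 0.5 75.0 26.4 [77 72 71]
294 0.6 74.9 28.2 [51 49 49]
296 0.6 74.9 30.2 [18 19 20]
298 0.6 75.6 33.1 [20 20 21]
300 0.6 75.2 34.5 [20 22 22]
302 0.6 74.6 35.5 [22 23 23]
304 1.2 127.9 104.8 [49 49 49]
```

Clean reading: frame end at 91.7 mm, glass edge at about 85.5, lamp end at about 75.3. Pushing 13.5 mm more puts the phone centre about 2 mm short of the lamp's centre, with the glass edge about 3 mm inside.

```bash

python3 -m creep '[{"travel":[-0.4,-4,0],"spin":0},{"travel":[-0.9,-8,0],"spin":0},{"travel":[-1.2,-11,0],"spin":0},{"travel":[-1.4,-13,0],"spin":0},{"travel":[-1.5,-13.5,0],"spin":0}]'
python3 - <<'E'
from h import *
c=grab('wrist','w4');a=np.radians(-6.2); ax=np.array([np.cos(a),np.sin(a)]); ay=np.array([-ax[1],ax[0]]); L=np.array([.5315,-.081])
p=ctrl.state()['ee_pos'][:2]-L; print('tcp',p@ax*1000,p@ay*1000)
for v in range(246,306,2):
    X=world(c,258,v); p=X[:2]-L; print(v,(p@ax*1000).round(1),(p@ay*1000).round(1),(X[2]*1000).round(1),c['pixels'][v,258])
E
```

```text
clock: 8.07
ee_pos: [0.5424, 0.0066, 0.006]
eef_rot: [[-0.11, -0.003, 0.994], [-0.994, -0.001, -0.11], [0.001, -1.0, -0.002]]
force: [0.4, 1.7, 0.4]
opening: 0.26
tcp 1.4041351194250573 88.29512357796077
246 0.4 81.9 2.6 [ 26 115 149]
248 0.4 80.1 2.1 [ 24 113 149]
250 0.4 78.5 2.1 [ 62 123 151]
252 0.4 78.2 4.4 [157 155 155]
254 0.5 78.9 8.6 [182 169 163]
256 0.5 77.7 9.3 [198 186 180]
258 0.5 76.6 9.9 [204 193 185]
260 0.4 75.1 10.0 [204 192 185]
262 0.4 73.7 10.3 [149 140 135]
264 0.5 76.6 17.8 [35 34 33]
266 0.5 76.8 20.6 [19 20 20]
268 0.5 76.6 22.6 [19 19 21]
270 0.5 75.7 23.5 [27 26 27]
272 0.5 74.7 24.1 [89 83 81]
274 0.5 74.9 26.9 [45 43 42]
276 0.6 74.9 29.0 [18 20 20]
278 0.6 74.3 30.3 [20 21 22]
280 0.6 74.3 32.3 [21 21 21]
282 0.6 74.6 34.8 [17 18 19]
284 0.6 74.8 37.2 [22 22 23]
286 0.6 74.8 39.1 [21 22 23]
288 0.6 73.8 39.6 [23 23 25]
290 0.6 72.8 40.1 [21 23 23]
292 0.6 71.5 40.1 [103  97  93]
294 0.5 60.8 27.5 [195 183 176]
296 0.5 59.7 28.1 [201 189 182]
298 0.5 58.4 28.3 [201 189 183]
300 1.8 169.9 175.1 [199 188 180]
302 0.5 55.3 28.2 [200 188 180]
304 1.2 114.8 105.3 [137 128 123]
```

Frame end is at about 78.3 and lamp end at about 75, so the glass edge is about 3 mm inside. One more millimetre, then I'll back off, raise, shut the fingers and go above the switch.

```bash

python3 -m creep '[{"travel":[-0.1,-1,0],"spin":0},{"travel":[-0.1,-1,0],"spin":0},{"travel":[1,10,0],"spin":0},{"travel":[3.3,30,0],"spin":0},{"travel":[3.3,30,0],"spin":0}]'
python3 -m creep '[{"travel":[0,0,40],"spin":0},{"travel":[0,0,95],"spin":0},{"travel":[0,-30,110],"spin":0},{"travel":[-8,-85,110],"spin":0},{"travel":[-14,-117,110],"spin":0}]' 1
python3 -m creep '[{"travel":[0,0,0],"spin":0},{"travel":[0,0,0],"spin":0},{"travel":[0,0,0],"spin":0}]'
python3 - <<'E'
from h import *
d=grab('scene','scene5');w=grab('wrist','w5')
print(ctrl.state()['ee_pos'],proj(w,ctrl.state()['ee_pos']),proj(w,[.5313,-.0807,.05]))
b=cv2.imread('pics/scene5.png')[170:280,180:290]
o=np.zeros((400,800,3),np.uint8);o[:400,:400]=cv2.resize(b,(400,400),interpolation=2);o[:300,400:800]=cv2.resize(cv2.imread('pics/w5.png'),(400,300));cv2.imwrite('pics/m5.png',o)
E
```

```text
clock: 8.75
ee_pos: [0.546, 0.0384, 0.006]
eef_rot: [[-0.108, -0.002, 0.994], [-0.994, -0.001, -0.108], [0.001, -1.0, -0.002]]
force: [0.1, -0.2, -0.1]
opening: 0.262
clock: 9.38
ee_pos: [0.5318, -0.0802, 0.1165]
eef_rot: [[-0.108, -0.002, 0.994], [-0.994, -0.001, -0.108], [0.002, -1.0, -0.001]]
force: [0.2, -0.7, 1.1]
opening: 0.006
clock: 9.75
ee_pos: [0.5319, -0.0792, 0.1164]
eef_rot: [[-0.107, -0.002, 0.994], [-0.994, -0.001, -0.107], [0.001, -1.0, -0.002]]
force: [-0.1, -0.2, 0.3]
opening: 0.002
[ 0.53188386 -0.07927457  0.11636724] (np.float64(259.29216355825554), np.float64(239.97879465023772)) (np.float64(258.8581208620993), np.float64(209.65776827259015))
```

View pics/m5.png

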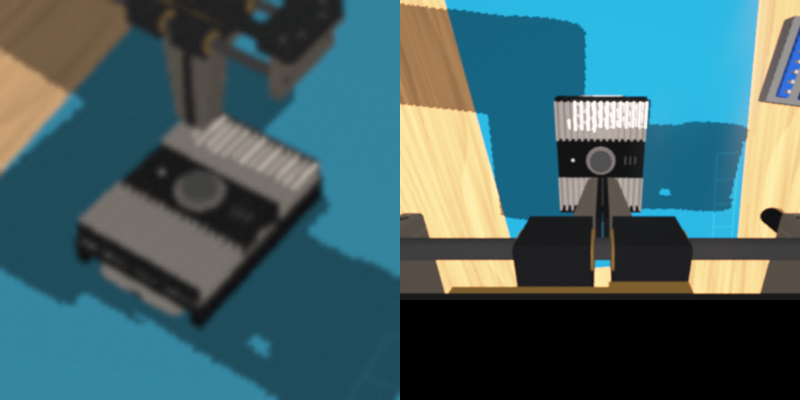

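The switch cap is ahead at wrist panel (600,160). In the scene panel a light patch shows at the lamp's -y end (150,285), so I'll measure both ends before pressing.

```bash
python3 - <<'E'
from h import *
a=np.radians(-6.2); ax=np.array([np.cos(a),np.sin(a)]); ay=np.array([-ax[1],ax[0]]); L=np.array([.5315,-.081])
c=load('w5')
for v in range(118,136,1):
    X=world(c,258,v); p=X[:2]-L; print('w',v,(p@ax*1000).round(1),(p@ay*1000).round(1),(X[2]*1000).round(1),c['pixels'][v,258])
c=load('scene5')
u=180+150/400*110
for v in range(235,258):
    X=world(c,u,v); p=X[:2]-L; print('s',v,(p@ax*1000).round(1),(p@ay*1000).round(1),(X[2]*1000).round(1),c['pixels'][v,int(u)])
t=grab('top','top5')
im=[cv2.resize(cv2.imread('pics/scene5.png')[215:265,195:245],(400,400),interpolation=2),cv2.resize(cv2.imread('pics/top5.png')[165:225,250:310],(400,400),interpolation=2)]
cv2.imwrite('pics/m6.png',np.hstack(im))
E
```

```text
w 118 -1.2 80.9 0.7 [ 43 188 229]
w 119 -1.2 79.9 1.4 [ 42 188 229]
w 120 -1.2 78.9 1.6 [ 57 189 229]
w 121 -1.2 78.0 3.0 [134 203 231]
w 122 -1.2 77.2 9.6 [193 209 221]
w 123 -1.1 76.6 22.3 [162 160 161]
w 124 -1.1 75.7 24.5 [87 81 79]
w 125 -1.1 74.9 26.8 [37 35 36]
w 126 -1.0 74.5 40.1 [34 33 34]
w 127 -1.0 73.6 39.8 [46 46 46]
w 128 -1.0 72.7 39.1 [85 80 78]
w 129 -1.0 72.0 41.6 [161 151 144]
w 130 -1.0 71.0 38.5 [233 221 212]
w 131 -1.1 69.7 30.9 [251 246 242]
w 132 -1.1 68.7 29.1 [254 252 249]
w 133 -1.1 67.8 28.6 [255 253 251]
w 134 -1.1 66.8 27.8 [254 253 251]
w 135 -1.1 65.9 27.9 [254 252 250]
s 235 -7.7 -46.0 31.7 [119 114 108]
s 236 -0.5 -54.4 40.7 [121 114 108]
s 237 -0.5 -54.8 37.3 [120 114 108]
s 238 -1.0 -54.5 32.8 [119 112 107]
s 239 -1.4 -54.4 28.6 [119 113 108]
s 240 6.0 -63.0 38.2 [112 107 102]
s 241 8.1 -65.8 38.5 [90 86 82]
s 242 11.1 -69.4 40.3 [55 53 50]
s 243 13.8 -72.8 41.7 [30 29 29]
s 244 11.2 -70.1 33.4 [24 24 24]
s 245 10.8 -70.0 29.2 [27 27 27]
s 246 12.3 -72.0 28.4 [32 33 31]
s 247 12.1 -72.1 24.5 [38 36 36]
s 248 11.6 -71.8 19.9 [39 37 37]
s 249 13.8 -74.6 20.3 [65 62 59]
s 250 9.4 -70.0 8.6 [98 94 89]
s 251 11.6 -72.7 9.0 [118 112 107]
s 252 14.4 -76.2 10.5 [117 114 110]
s 253 11.4 -73.2 1.4 [ 90  98 101]
s 254 14.1 -76.5 2.7 [54 83 94]
s 255 15.2 -78.0 1.1 [34 77 92]
s 256 17.6 -81.0 2.0 [33 79 94]
s 257 20.0 -84.0 2.9 [ 38  93 111]
```

View pics/m6.png

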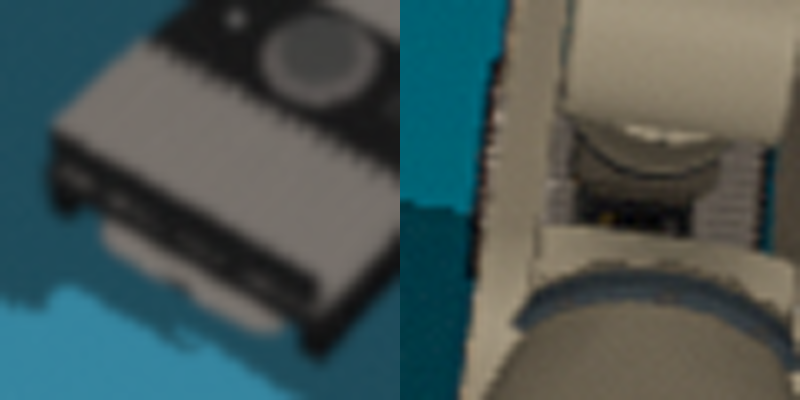

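The patch is just the phone's end face, flush at the tunnel mouth (about -75), and the +y end is at about +77, so the glass spans about -68.5 to +71.5 under the ±75 lamp. Now I'll pin down the switch centre from the wrist view.

```bash
python3 - <<'E'
from h import *
c=load('w5'); pts=[]
for v in range(180,232):
    for u in range(235,280):
        X=world(c,u,v)
        if .047<X[2]<.054: pts.append(X)
P=np.array(pts);print(len(P),P.mean(0),P.min(0),P.max(0))
g=cv2.cvtColor(c['pixels'],cv2.COLOR_RGB2GRAY)[175:235,225:295]
h=cv2.HoughCircles(cv2.resize(g,None,fx=4,fy=4,interpolation=2),cv2.HOUGH_GRADIENT,1,200,param1=100,param2=20,minRadius=35,maxRadius=100)
u,v,r=h[0][0]/4;print(225+u,175+v,r,world(c,225+u,175+v,.05),world(c,225+u,175+v,.044))
cv2.imwrite('pics/w5c.png',cv2.resize(c['pixels'][175:235,225:295,::-1],None,fx=8,fy=8,interpolation=2))
E
```

```text
558 [ 0.52903056 -0.07810265  0.04890134] [ 0.51670951 -0.09186559  0.04716871] [ 0.54175172 -0.06583828  0.05094309]
256.875 204.875 18.7 [ 0.5299937  -0.07589197  0.05      ] [ 0.52972034 -0.07787793  0.044     ]
```

View pics/w5c.png

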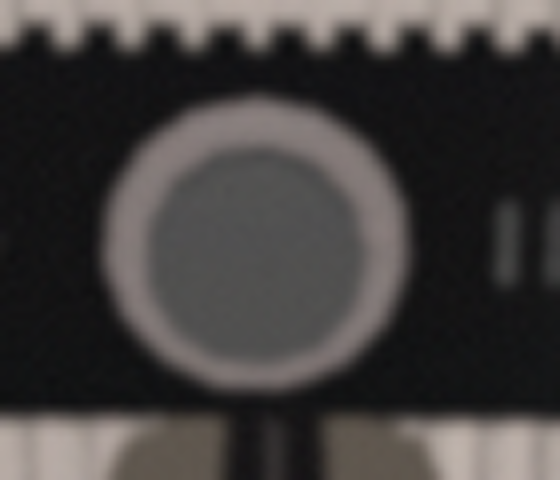

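The cap centre is about (0.530, -0.079) in both views, so I need to shift -2 mm in x. Descending, then pressing by force.

```bash

python3 -m creep '[{"travel":[-2,0,-30],"spin":0},{"travel":[-2,0,-52],"spin":0},{"travel":[-2,0,-61],"spin":0},{"travel":[-2,0,-62],"spin":0},{"travel":[-2,0,-62],"spin":0}]'
python3 -m creep '[{"travel":[0,0,-2],"spin":0},{"travel":[0,0,-4],"spin":0},{"travel":[0,0,-6],"spin":0},{"travel":[0,0,-6],"spin":0}]'
```

```text
clock: 10.52
ee_pos: [0.5304, -0.0794, 0.055]
eef_rot: [[-0.106, -0.001, 0.994], [-0.994, -0.001, -0.106], [0.001, -1.0, -0.001]]
force: [0.1, 0.1, -0.0]
opening: 0.005
clock: 11.02
ee_pos: [0.5307, -0.0794, 0.0491]
eef_rot: [[-0.107, -0.0, 0.994], [-0.994, -0.001, -0.107], [0.001, -1.0, -0.0]]
force: [0.2, 0.6, 2.0]
opening: 0.002
```

```bash

python3 -m creep '[{"travel":[0,0,-1.5],"spin":0},{"travel":[0,0,-3],"spin":0},{"travel":[0,0,-3],"spin":0}]'
python3 -m creep '[{"travel":[0,0,-1],"spin":0},{"travel":[0,0,-1.5],"spin":0},{"travel":[0,0,-1.5],"spin":0}]'
```

```text
clock: 11.4
ee_pos: [0.5307, -0.0794, 0.0461]
eef_rot: [[-0.106, -0.0, 0.994], [-0.994, -0.001, -0.106], [0.001, -1.0, -0.0]]
force: [-0.9, 0.1, 3.7]
opening: 0.006
clock: 11.78
ee_pos: [0.5307, -0.0794, 0.0452]
eef_rot: [[-0.107, -0.0, 0.994], [-0.994, -0.001, -0.107], [0.001, -1.0, -0.0]]
force: [-3.7, 0.3, 13.5]
opening: 0.004
```

At 13.5 N and z = 0.0452 it has bottomed out (the cap's full-down height is 0.045). Lifting straight off and checking.

```bash

python3 -m creep '[{"travel":[0,0,5],"spin":0},{"travel":[0,0,15],"spin":0},{"travel":[0,0,70],"spin":0},{"travel":[0,0,120],"spin":0},{"travel":[0,0,120],"spin":0}]'
python3 -m creep '[{"travel":[0,50,10],"spin":0},{"travel":[0,110,20],"spin":0},{"travel":[-30,160,30],"spin":0},{"travel":[-60,210,30],"spin":0},{"travel":[-80,230,30],"spin":0}]'
python3 -m creep '[{"travel":[0,0,0],"spin":0},{"travel":[0,0,0],"spin":0}]'
python3 - <<'E'
from h import *
c=grab('top','top7');s=grab('scene','scene7')
im=[cv2.resize(cv2.imread('pics/top7.png')[160:225,195:320],(800,416),interpolation=2)[:,380:780],cv2.resize(cv2.imread('pics/scene7.png')[160:280,180:300],(400,416),interpolation=2)]
cv2.imwrite('pics/m7.png',np.hstack(im))
d0=load('top0')['pixels'].astype(int);print(np.abs(d0[180:212,262:306]-c['pixels'][180:212,262:306]).mean())
P=[world(c,u,v) for v in range(180,203) for u in range(272,296)];P=np.array([p for p in P if .0465<p[2]<.055]);print(len(P),P.mean(0))
E
```

```text
clock: 12.4
ee_pos: [0.5333, -0.0798, 0.1693]
eef_rot: [[-0.107, 0.007, 0.994], [-0.994, -0.003, -0.107], [0.002, -1.0, 0.007]]
force: [0.3, -0.1, -0.8]
opening: 0.003
clock: 13.02
ee_pos: [0.4512, 0.152, 0.1984]
eef_rot: [[-0.105, 0.005, 0.994], [-0.995, -0.003, -0.105], [0.002, -1.0, 0.006]]
force: [-0.7, -1.1, 0.8]
opening: 0.007
clock: 13.28
ee_pos: [0.4513, 0.1516, 0.1979]
eef_rot: [[-0.104, 0.005, 0.995], [-0.995, -0.003, -0.104], [0.003, -1.0, 0.005]]
force: [0.6, -0.1, -0.7]
opening: 0.005
6.263257575757576
70 [ 0.53358475 -0.08027184  0.04958926]
```

View pics/m7.png

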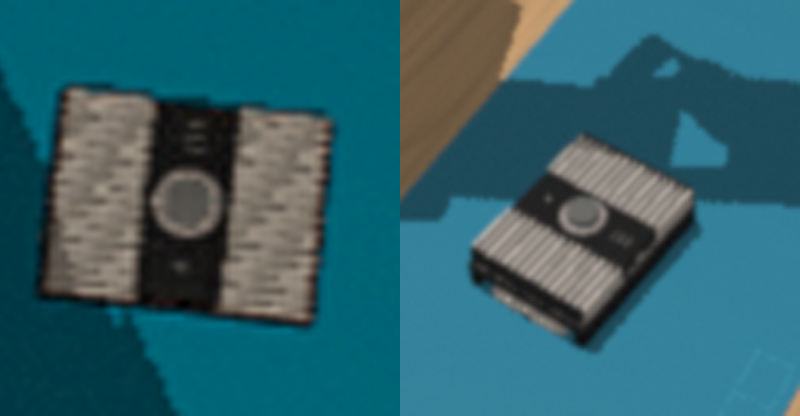

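The lamp stands where it was (top-left corner within half a pixel of the start), its switch is back up (cap top about 0.0496, expected 0.050), and the phone is hidden underneath. Handing in.

```bash
python3 -c "
from plant import ctrl
print(ctrl.sign_off())"
```

```text
the job is handed in; nothing more can be done
None
```

The phone is under the black lamp on the mat, and I pressed the lamp's switch fully down once and let go. I handed the job in at about 13.4 s of robot time.

- **Phone:** I pushed it flat by its +y frame end with two partly open fingertips and removed its 6 mm sideways offset on the way in. In the last reading the glass spans about -68.5 to +71.5 mm along the tunnel, under a lamp that runs ±75 mm. The smallest margin is about 3 mm, with readings good to about 2 mm. It went in centred sideways to within about 1 mm.
- **Switch:** I pressed it only after that check. It bottomed out at z = 0.0452 with 13.5 N. After release the cap was back at about z = 0.0496, against 0.050 expected.
- **Lamp:** It had not visibly moved in the final top view, to within about half a pixel (roughly 1–2 mm). I did not compare the jar, glue, bit case and screwdriver at the end, but no move came near them at their height.
- **Disagreements:** The top and wrist views put the switch about 2–3 mm apart, within what their calibration allows, so I pressed in between. A light patch at the lamp's -y end looked at first like overshoot. Depth readings showed it was the phone's end face, flush with the tunnel mouth.

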